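Close the bench caliper on a canister

ROBOT

A 7-joint arm with a two-finger parallel gripper is mounted at the origin on a cart in front of the work surface, level with it; the furniture and walls round the work are solid. World frame = base frame: x ahead of the robot, y to its left, z up, the work surface at z = 0. Lengths are in m, angles in rad, forces in N, time in s.
With the tool pointing down it reaches from about 0.4 to 0.875 m from the base axis. Payload 19.3 kg.
Tool frame: the origin (TCP) lies at the very end of the fingers, on their centre line; the grasp point (between the pads) lies 19 mm behind it; x points along the fingers, y is the direction in which the jaws open and shut, and the axes are right-handed (so a half turn about x gives the same grasp; the last joint's range is limited). The gripper opens to 85 mm and grips with 20 to 120 N. Pads are 22 mm wide; open, the fingers measure 114 mm over their backs; the gripper's body (76 mm by 85 mm) begins 54 mm behind the grasp point. The pads swing forward as they close: fully open they stand 13 mm farther back than shut.
Start: joints at [1.155, 0.521, -0.036, 1.599, 0.021, 1.021, -0.113], TCP at [0.212, -0.588, 0.231] pointing down, gripper open.
Joint ranges: [-2.91, 2.91], [-0.3, 2.13], [-1.5, 1.42], [0.17, 2.43], [-1.26, 4.41], [0.16, 1.93], [-2.52, 2.52]. Speed limits (rad/s): [1.89, 1.89, 2.39, 2.39, 3.01, 3.01, 3.01].

INTERFACE

Orientations are given as a unit quaternion [x, y, z, w].
In Python, from rig import telemetry, grab_frame, camera_params, bot gives the robot as it stands.
- The arm moves only by the tool play_rows, never from a script. Its argument "targets" is one flat list of numbers, 5 for each row, row after row: the finger opening in mm, from 0 to 85.4, then the shift along the tool's x, y, z in units of 40 mm (1.0 is 40 mm), then the turn about the tool's x in units of 6 degrees (1.0 is 6 degrees). A call has 1 to 10 rows; each row is the pose to reach, as a shift and turn from the pose commanded when the call began, along the tool's axes at that moment; what a row does not reach only later rows make up. A row lasts 1/12 s, in which the tool goes at most 41.7 mm and 7.16 degrees, less where a joint would pass 70% of its speed; a pose out of reach is approached as far as the arm can. A call with a gripper value outside its range is refused whole. The fingers move at their own pace and stop on an object; "squeeze" is the grip in N (left out, the last holds). Time passes only in rows, so rows that repeat a pose let the fingers close. It gives the time, the measured TCP pose, the force and the opening at its end, in the units of the state.
- telemetry.observe(): the state, without advancing time (a new reading comes with each control period).
- grab_frame(name): name is "side" or "top" or "wrist"; returns the picture (400x640x3 uint8, red, green, blue); there is no depth.
- camera_params(name): a dict with "fovy" (degrees; the focal length in pixels is half the picture's height over the tangent of half this angle, whatever the lens; pixels are square), "cx", "cy" (the principal point, pixels), "D" ([k1, k2, p1, p2, k3] as OpenCV has them; the pictures are not rectified), "R" (3x3) and "t" (3): a world point X has camera coordinates R X + t. Camera axes: x right, y down, z forward; pixel columns grow to the right and rows downward; lengths in m; the calibration is good to about 2 mm. A picture is of the moment at which its call begins: read the wrist's pose just before it. camera_params takes no time and is no camera call; for the wrist camera it gives the pose at the moment of the call.
- bot.sign_off(): hands the job in, once; it reports no verdict.
The state is a dict: "t": time; "q": joint angles; "dq": joint speeds; "joint_torque": joint torques, N m; "position": TCP position; "orientation": TCP orientation; "ft_force": force on the tool from outside, world axes, zero at the start; "wrist_torque": the same for the moment, N m; "grip_width": finger opening in m.
Only numpy, scipy, OpenCV 4.12 (cv2) and the standard library are available. Lean on these libraries where they do the work, as an engineer would, in place of code of your own. Each camera call takes 0.05 s, during which the arm holds its last target.

TASK

Gauge the larger, black-capped canister with the bench caliper: stand it upright on the caliper's plate between the open jaws and let go of it. Then slide the moving jaw by its upright grip gently towards the fixed jaw until the canister sits snugly between the two, without forcing the jaw askew, and leave it so.

Things in the scene. Friction and masses are not known exactly. Their poses are not given: they have to be found in the camera images.
- caliper: Fixed bench caliper; origin on the table under its plate (x -80 to +70, y +-135, top z 8 mm). Beam along y at x +45, 18 wide, top z 28. Fixed jaw at its +y end: bar along x from +40 to -65, top z 40 (44 at the beam), measuring face at y +95, looking to -y. Moving jaw: a like bar on the beam, facing it. Set round parts on the line x = -35, standing on the plate.
- carriage (a joint): Travel of the moving jaw along the caliper's +y, in m; grows as it closes. The gap between the jaws is 155 mm minus the travel (135 to 155 mm at the start). It stays where it is left; sliding it takes about 2 N.
- jaw_grip (a point): Middle of the black upright grip on the moving jaw, above the beam, 72 mm above the table; axes as the caliper's. Grip: 14 mm thick along y (sliding), 26 along x, from 44 to 96 mm above the table. The jaw's face is 10 mm in +y of it. The jaw can twist about the grip's vertical against a spring (10 N m/rad): about 20 N on a part 80 mm out puts it 10 deg askew; it springs back when freed.
- can_mid (a point): Centre of the larger canister, half-way up (29 mm above its underside): light-coloured upright screw-top can with black cap, 58 mm tall, body 42 mm and cap 44 mm across, cap from 41 mm up; about 60 g. A smaller can with a grey cap (50 mm tall) and a brown carton (63 mm tall) stand near it and are not wanted.
Things that resemble listed ones, but are neither listed nor needed, are in the scene too. Leave any red look-alike of the part that bears can_mid alone.

How it is judged:
By the outcome, as a careful person would: the job done as asked, in the order asked, and still so for the second after the job is handed in, with the robot touching nothing.
It also fails if it takes over 45 s, if anything falls off the work surface, if the arm or the gripper's body presses on something with over 40 N, if the wrist force passes 120 N, or if a joint passes its speed limit or range.

## Working session

There is one attempt and no reset: what is moved stays moved. The work goes in short steps, Python scripts to look and compute and a tool call to move; the robot and the scene stay as the last step left them, time stands still between calls to the robot, and variables do not carry over. Pictures are saved under pics/ and viewed, and the job is handed in when it is done.

Besides the shell and the picture viewer there is one more tool, called after "Emit:" by a JSON object that holds its "method" and its "body", one argument or row to a line. play_rows: Moves the arm, as the interface text tells. Its arguments: {"type":"object","properties":{"targets":{"type":"array","items":{"type":"number"}},"squeeze":{"type":"number"}},"required":["targets"]}

```bash
mkdir -p pics; ls
python3 - <<'E'
from rig import telemetry, grab_frame, camera_params, bot
import cv2
s=telemetry.observe()
print(s['t'],s['position'],s['orientation'],s['grip_width'])
for n in ("side","top","wrist"):
    im=grab_frame(n); cv2.imwrite(f'pics/{n}0.png',im[:,:,::-1])
    p=camera_params(n); print(n,p)
E
```

```text
pics
0.0 [ 0.21170323 -0.58770642  0.23074481] [-0.69647084 -0.12201566  0.69666102 -0.12125992] 0.08540845297720212
side {'fovy': 53.069539330127974, 'cx': 323.59857389626103, 'cy': 191.63197719024006, 'D': array([-0.08459576,  0.        ,  0.        ,  0.        ,  0.        ]), 'R': array([[-0.5243668 , -0.85148542, -0.00347007],
       [-0.73687423,  0.45582082, -0.49924318],
       [ 0.42668002, -0.25922954, -0.86645497]]), 't': array([0.37648598, 0.46277995, 0.68213838])}
top {'fovy': 50.31043007223094, 'cx': 315.97973562881043, 'cy': 209.5490004954975, 'D': array([-0.03054694,  0.        ,  0.        ,  0.        ,  0.        ]), 'R': array([[ 0.00671625, -0.99948902,  0.03125041],
       [-0.99614881, -0.00941934, -0.08717128],
       [ 0.0874211 , -0.03054459, -0.99570306]]), 't': array([0.05748722, 0.63888204, 1.02308196])}
wrist {'fovy': 61.046247845724196, 'cx': 317.92254976875745, 'cy': 203.7733564354136, 'D': array([0.02571242, 0.        , 0.        , 0.        , 0.        ]), 'R': array([[ 3.38535156e-01, -9.40953362e-01, -8.47999747e-04],
       [-9.08140780e-01, -3.26965535e-01,  2.61483963e-01],
       [-2.46321480e-01, -8.77514110e-02, -9.65207448e-01]]), 't': array([-0.62542197, -0.03428066,  0.37903572])}
```

View pics/side0.png

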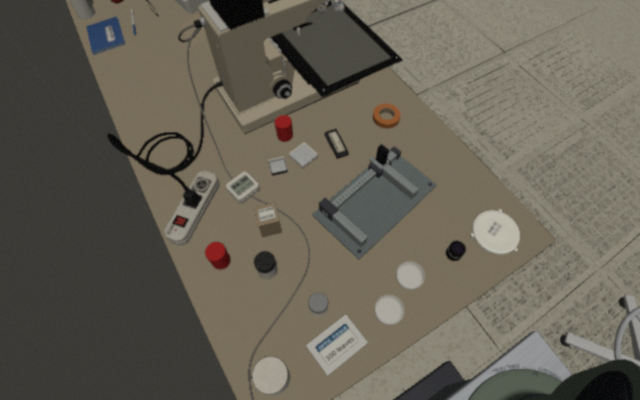

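View pics/top0.png

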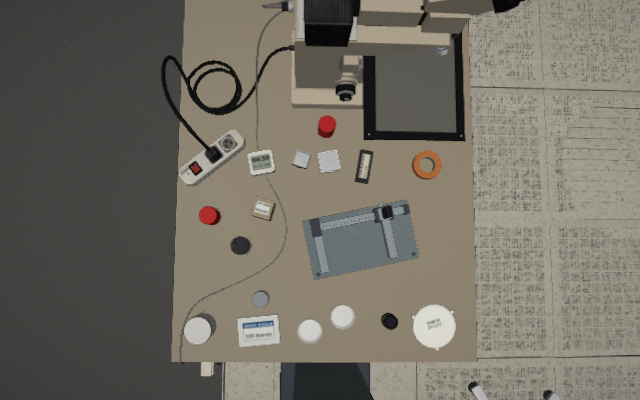

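View pics/wrist0.png

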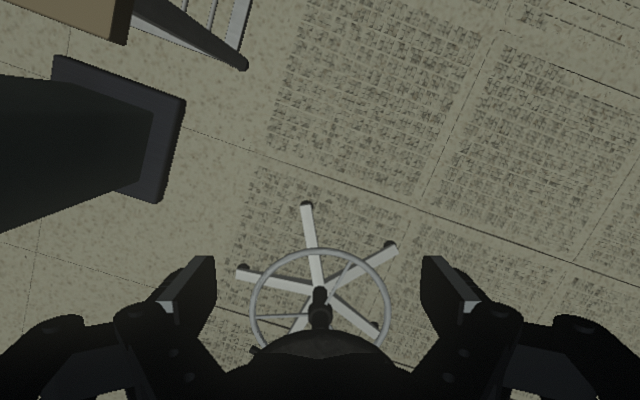

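The top view shows the black-capped can at about (240,245), the small grey can at (260,299), the carton at (263,208), and the caliper around (360,240) with its grip at (386,212). I'll zoom in to measure them.

Run:
```python
import cv2
t=cv2.imread('pics/top0.png'); s=cv2.imread('pics/side0.png')
cv2.imwrite('pics/t1.png',cv2.resize(t[185:315,220:430],None,fx=3.8,fy=3.8,interpolation=cv2.INTER_CUBIC))
cv2.imwrite('pics/s1.png',cv2.resize(s[130:330,200:450],None,fx=3,fy=3,interpolation=cv2.INTER_CUBIC))
```

```text
(no output)
```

View pics/t1.png

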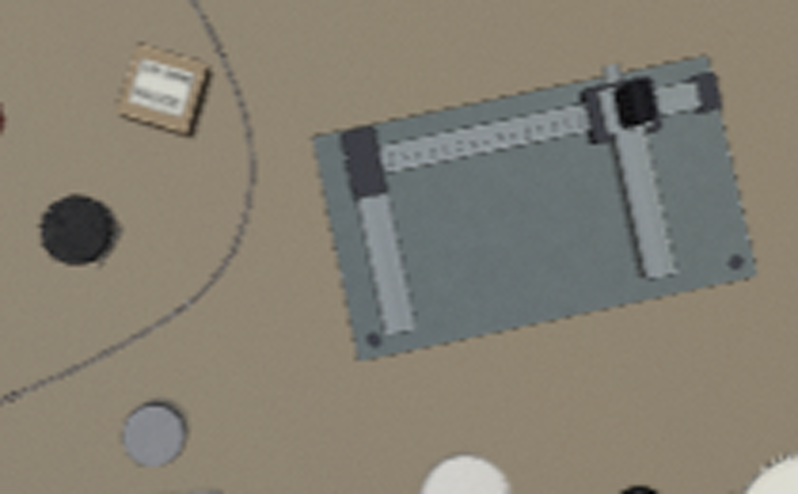

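View pics/s1.png

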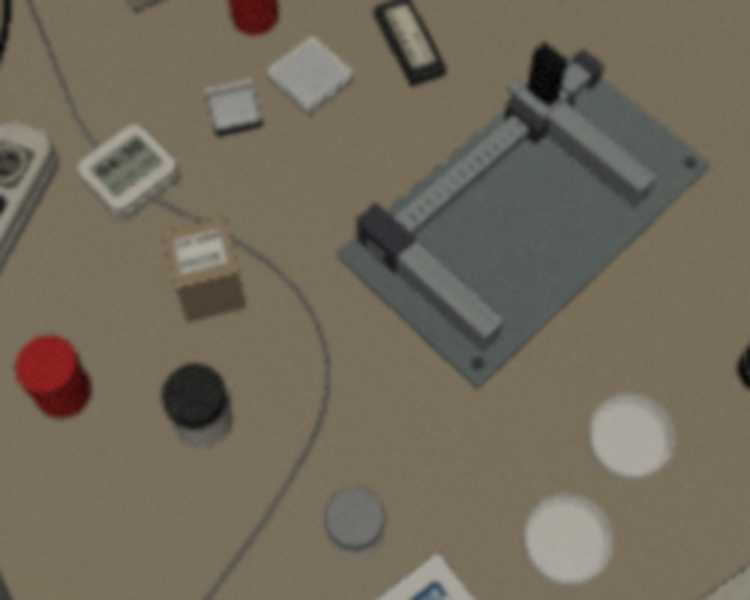

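The zoomed views confirm the layout: fixed jaw at left (world +y), moving jaw and black grip at right, beam on the far side. Next I'll triangulate.

```bash
cat > h.py <<'E'
import numpy as np, cv2
def KD(p):
    f=200/np.tan(np.radians(p['fovy'])/2)
    return np.array([[f,0,p['cx']],[0,f,p['cy']],[0,0,1.]]),p['D']
def ray(p,uv):
    K,D=KD(p); n=cv2.undistortPoints(np.array(uv,float).reshape(-1,1,2),K,D).reshape(-1,2)
    R=np.array(p['R']); d=np.c_[n,np.ones(len(n))]@R
    return -R.T@p['t'], d/np.linalg.norm(d,axis=1)[:,None]
def plane(p,uv,z):
    c,d=ray(p,uv); return c+d*((z-c[2])/d[:,2])[:,None]
def tri(pa,a,pb,b):
    ca,da=ray(pa,a); cb,db=ray(pb,b); out=[]
    for u,v in zip(da,db):
        A=np.c_[u,-v]; s=np.linalg.lstsq(A,cb-ca,rcond=None)[0]
        x,y=ca+u*s[0],cb+v*s[1]; out.append(np.r_[(x+y)/2,np.linalg.norm(x-y)])
    return np.array(out)
def proj(p,X):
    K,D=KD(p); return cv2.projectPoints(np.array(X,float).reshape(-1,3),cv2.Rodrigues(np.array(p['R']))[0],np.array(p['t']),K,D)[0].reshape(-1,2)
E
python3 - <<'E'
from h import *; from rig import camera_params
np.set_printoptions(precision=4,suppress=True)
T,S=camera_params('top'),camera_params('side')
t=cv2.imread('pics/top0.png');s=cv2.imread('pics/side0.png')
def dark(im,x0,y0,x1,y1,th=75):
    m=np.zeros(im.shape[:2],np.uint8); m[y0:y1,x0:x1]=(im[y0:y1,x0:x1].max(2)<th)*255
    n,l,st,c=cv2.connectedComponentsWithStats(m); k=1+np.argmax(st[1:,4]); return c[k],st[k]
a=dark(t,222,228,258,262);b=dark(s,250,245,282,282);print(a,b)
print('cap',tri(T,[a[0]],S,[b[0]]))
a=dark(t,376,200,396,222,45);b=dark(s,374,140,392,168,45);print(a,b)
print('grip',tri(T,[a[0]],S,[b[0]]))
def plate(im,box):
    x0,y0,x1,y1=box; I=im.astype(int)
    m=np.zeros(im.shape[:2],np.uint8); r=I[y0:y1,x0:x1]
    m[y0:y1,x0:x1]=((r[...,0]-r[...,2])>-2)*255
    m=cv2.morphologyEx(m,cv2.MORPH_CLOSE,np.ones((9,9)));m=cv2.morphologyEx(m,cv2.MORPH_OPEN,np.ones((5,5)))
    c=max(cv2.findContours(m,0,2)[0],key=cv2.contourArea)
    h=cv2.convexHull(c); return cv2.approxPolyDP(h,8,True).reshape(-1,2),cv2.minAreaRect(c)
print(plate(t,(295,190,430,290)));print(plate(s,(300,140,445,265)))
# hand corners from zooms
tc=np.array([[315,137],[712,57],[755,275],[358,360]])/3.8+[220,185]
sc=np.array([[338,256],[602,75],[708,165],[477,385]])/3+[200,130]
print(tri(T,tc,S,sc))
print(plane(T,tc,.008))
E
```

```text
(array([240.0866, 245.1913]), array([231, 237,  20,  18, 277], dtype=int32)) (array([264.9797, 262.1924]), array([254, 251,  23,  23, 395], dtype=int32))
cap [[0.5493 0.2434 0.0518 0.0002]]
(array([386.88, 211.72]), array([382, 206,  11,  12, 100], dtype=int32)) (array([381.7988, 154.5244]), array([376, 145,  13,  20, 164], dtype=int32))
grip [[ 0.6312 -0.1042  0.0708  0.0008]]
(array([[405, 201],
       [417, 257],
       [314, 278],
       [303, 221]], dtype=int32), ((360.03167724609375, 238.3146209716797), (61.112648010253906, 106.92967987060547), 77.90524291992188))
(array([[395, 148],
       [432, 188],
       [357, 256],
       [315, 213],
       [379, 147]], dtype=int32), ((372.4193420410156, 198.8733367919922), (66.7923583984375, 107.9723892211914), 46.19348907470703))
[[ 0.6113  0.0948  0.0026  0.0004]
 [ 0.6635 -0.1886 -0.0315  0.0235]
 [ 0.5227 -0.1958  0.0084  0.002 ]
 [ 0.4662  0.0658  0.0138  0.0008]]
[[ 0.6109  0.0946  0.008 ]
 [ 0.6666 -0.1696  0.008 ]
 [ 0.522  -0.1967  0.008 ]
 [ 0.4655  0.0653  0.008 ]]
```

```bash
cat > w.py <<'E'
from h import *; from rig import camera_params,telemetry,grab_frame
from scipy.spatial.transform import Rotation as Ro
np.set_printoptions(precision=4,suppress=True)
def to(target,yaw=None):
    s=telemetry.observe(); R=Ro.from_quat(s['orientation']).as_matrix()
    print('t',s['t'],'pos',s['position'],'w',s['grip_width'],'F',s['ft_force'],'q',s['q'])
    print('ydir deg',np.degrees(np.arctan2(R[1,1],R[0,1])),'xax',R[:,0])
    print('shift units',R.T@(np.array(target)-s['position'])/.04)
    if yaw is not None:
        d=(yaw-np.degrees(np.arctan2(R[1,1],R[0,1]))+90)%180-90
        print('turn units (about tool x)',d/6*np.sign(R[2,0]), 'alt', (d-np.sign(d)*180)/6*np.sign(R[2,0]))
E
python3 - <<'E'
from w import *
to([.5493,.2434,.15],12)
E
```

```text
t 0.15 pos [ 0.2117 -0.5878  0.2309] w 0.0855350604386133 F [ 0.1883 -0.1864  0.3372] q [ 1.1548  0.5218 -0.0363  1.5999  0.0212  1.0211 -0.1128]
ydir deg -70.18848888562445 xax [-0.0003  0.0008 -1.    ]
shift units [  2.0355 -16.6875 -14.9825]
turn units (about tool x) -13.69808148093741 alt 16.301918519062593
```

Emit:
{"method": "play_rows", "body": {
  "targets": [64,0,-0.7,-0.6,-0.6,64,0,-1.4,-1.2,-1.2,64,0,-2.2,-1.9,-1.9,64,0,-2.9,-2.6,-2.5,64,0,-3.6,-3.2,-3.1,64,0,-4.4,-3.9,-3.7,64,0,-5.1,-4.6,-4.3,64,0,-5.8,-5.2,-5.0,64,0,-6.6,-5.9,-5.6,64,0,-7.3,-6.5,-6.2]
}}

```text
t: 0.98
position: [0.3578, -0.2231, 0.2314]
orientation: [0.621, 0.338, -0.621, 0.339]
ft_force: [1.3, -0.7, 1.0]
grip_width: 0.064
```

Run:
```python
from w import *
to([.545,.02,.25],12)
```

```text
t 0.9833 pos [ 0.3578 -0.2231  0.2314] w 0.06402787612078231 F [ 1.3448 -0.744   0.9793] q [ 0.7137  0.2117 -0.3421  2.0897  0.0938  0.8541 -0.2554]
ydir deg -32.79916702500038 xax [ 0.0001 -0.0002 -1.    ]
shift units [-0.4658  0.6434 -7.6436]
turn units (about tool x) -7.466527837500062 alt 22.533472162499937
```

Emit:
{"method": "play_rows", "body": {
  "targets": [64,-0.1,0.1,-0.8,-0.8,64,-0.1,0.2,-1.6,-1.6,64,-0.2,0.2,-2.4,-2.4,64,-0.2,0.3,-3.2,-3.2,64,-0.3,0.4,-4.0,-4.0,64,-0.3,0.5,-4.9,-4.9,64,-0.4,0.5,-5.8,-5.8,64,-0.4,0.6,-6.7,-6.7,64,-0.4,0.6,-7.5,-7.4,64,-0.4,0.6,-7.6,-7.5]
}}

```text
t: 1.82
position: [0.545, 0.0221, 0.2471]
orientation: [0.443, 0.552, -0.441, 0.551]
ft_force: [-0.4, -0.2, -0.4]
grip_width: 0.0642
```

Run:
```python
from w import *
import pickle
p=camera_params('wrist'); im=grab_frame('wrist'); cv2.imwrite('pics/w1.png',im[:,:,::-1]); pickle.dump(p,open('w1.pkl','wb'))
to([.5493,.2434,.12],12)
```

```text
t 1.8667 pos [0.5441 0.0203 0.2469] w 0.06399982560035622 F [-1.0053  1.1624 -1.0027] q [ 0.2936  0.427  -0.5893  1.7738  0.2707  1.0225 -0.1807]
ydir deg 12.376332519888278 xax [-0.0002  0.002  -1.    ]
shift units [ 3.1836  1.3205 -5.414 ]
turn units (about tool x) 0.06272208664804661 alt -29.937277913351952
```

View pics/w1.png

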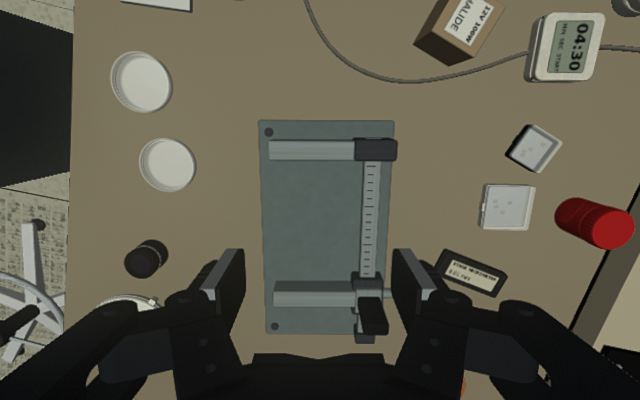

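The wrist view shows the caliper clearly: plate corners near (259,121), (393,121) and (266,333); fixed jaw bar at rows 140–160; moving bar at rows 282–305. I'll zoom for accuracy.

Run:
```python
import cv2
w=cv2.imread('pics/w1.png')
cv2.imwrite('pics/w1z.png',cv2.resize(w[110:350,250:410],None,fx=2.5,fy=2.5,interpolation=cv2.INTER_CUBIC))
```

```text
(no output)
```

View pics/w1z.png

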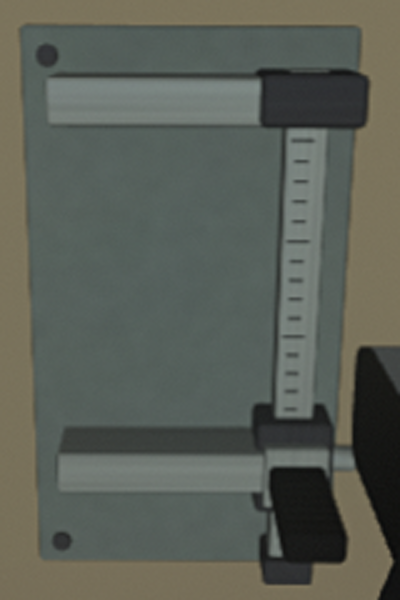

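Run:
```python
from w import *
import pickle
p=pickle.load(open('w1.pkl','rb')); T=camera_params('top')
def w(l): return np.array(l,float)/2.5+[250,110]
W=w([[21,27],[360,27],[41,559]])
P=plane(p,W,.008); print('plate corners (-80,135),(70,135),(-80,-135)',P)
for a,b in((0,1),(0,2)):
    print(np.degrees(np.arctan2(*(P[a]-P[b])[[1,0]])),np.linalg.norm(P[a]-P[b]))
tc=np.array([[358,360],[315,137],[755,275]])/3.8+[220,185]
print('tri',tri(p,W,T,tc))
a=np.radians(12);R=np.array([[np.cos(a),-np.sin(a)],[np.sin(a),np.cos(a)]])
L=np.array([[-80,135],[70,135],[-80,-135]])/1000
o=(P[:,:2]-L@R.T); print('origins',o); 
o=o.mean(0); print(o)
for n,uv,z in(('fixed face L',[48,126],.04),('fixed face R',[258,126],.04),('mov face L',[58,453],.04),('mov face R',[258,453],.04),('mov face bottom',[150,428],.012),('pin',[47,55],.008)):
    X=plane(p,w([uv]),z)[0]; print(n,X,(X[:2]-o)@R*1000)
```

```text
plate corners (-80,135),(70,135),(-80,-135) [[ 0.4696  0.0627  0.008 ]
 [ 0.6144  0.0949  0.008 ]
 [ 0.5262 -0.1994  0.008 ]]
-167.47837519987996 0.14830867192911762
102.18510818906765 0.2681314106737066
tri [[ 0.4638  0.0626 -0.0245  0.0038]
 [ 0.6096  0.0945  0.0297  0.0003]
 [ 0.5242 -0.1949  0.0141  0.0041]]
origins [[ 0.5759 -0.0527]
 [ 0.574  -0.0517]
 [ 0.5764 -0.0507]]
[ 0.5754 -0.0517]
fixed face L [0.4923 0.0279 0.04  ] [-64.7162  95.1444]
fixed face R [0.5771 0.0468 0.04  ] [22.1489 95.9488]
mov face L [ 0.524 -0.119  0.04 ] [-64.239  -55.1608]
mov face R [ 0.6137 -0.0992  0.04  ] [ 27.5793 -54.4347]
mov face bottom [ 0.5652 -0.1122  0.012 ] [-22.5839 -57.0599]
pin [0.4828 0.0534 0.008 ] [-68.725  122.0774]
```

Emit:
{"method": "play_rows", "body": {
  "targets": [64,0.2,0.2,-0.8,0,64,0.4,0.4,-1.6,0,64,0.6,0.6,-2.5,0,64,0.8,0.8,-3.4,0,64,1.0,1.0,-4.1,0,64,1.2,1.1,-4.35,0.1,64,1.2,1.1,-4.35,0.1,64,1.2,1.1,-4.35,0.1]
}}

```text
t: 2.53
position: [0.5496, 0.1954, 0.1988]
orientation: [0.447, 0.547, -0.448, 0.547]
ft_force: [-0.5, -0.9, 0.4]
grip_width: 0.064
```

Run:
```python
from w import *
import pickle
to([.5493,.2434,.12],12)
p=camera_params('wrist'); im=grab_frame('wrist'); cv2.imwrite('pics/w2.png',im[:,:,::-1]); pickle.dump(p,open('w2.pkl','wb'))
```

```text
t 2.5333 pos [0.5496 0.1954 0.1988] w 0.06402806782725703 F [-0.4922 -0.87    0.3981] q [-0.0382  0.5462 -0.5789  1.7238  0.35    0.9779 -0.5502]
ydir deg 11.402203013959504 xax [-0.0011 -0.0009 -1.    ]
shift units [ 1.9701  0.2327 -1.18  ]
turn units (about tool x) -0.09963283100674876 alt 29.900367168993252
```

View pics/w2.png

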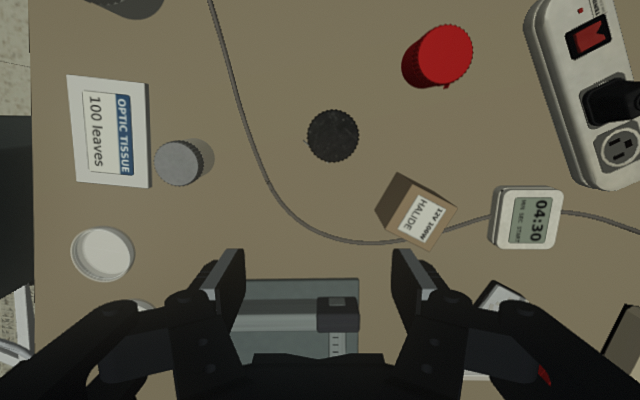

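The black cap is at about (333,136), clear of the carton and the grey can.

Run:
```python
from w import *
import pickle
p=pickle.load(open('w2.pkl','rb')); im=cv2.imread('pics/w2.png'); T=camera_params('top');S=camera_params('side')
m=np.zeros(im.shape[:2],np.uint8); m[100:170,300:365]=(im[100:170,300:365].max(2)<75)*255
m=cv2.morphologyEx(m,cv2.MORPH_CLOSE,np.ones((5,5)))
c=max(cv2.findContours(m,0,2)[0],key=cv2.contourArea); (u,v),r=cv2.minEnclosingCircle(c); print(u,v,r,cv2.boundingRect(c))
print(plane(p,[[u,v]],.055), plane(T,[[240.1,245.2]],.053))
print(tri(p,[[u,v]],T,[[240.1,245.2]]),tri(p,[[u,v]],S,[[265,262.2]]))
print('diam',np.linalg.norm(np.diff(plane(p,[[u-r,v],[u+r,v]],.056),axis=0)))
```

```text
332.5 135.5 26.73023223876953 (307, 109, 52, 54)
[[0.5521 0.2428 0.055 ]] [[0.5494 0.2433 0.053 ]]
[[0.5506 0.2427 0.059  0.0026]] [[0.5527 0.2424 0.0429 0.0007]]
diam 0.04426389342920453
```

Run:
```python
from w import *
to([.552,.2427,.012],12)
```

```text
t 2.5833 pos [0.5499 0.1947 0.1993] w 0.06403585241421297 F [ 0.1227 -0.3155  1.1507] q [-0.037   0.5454 -0.5788  1.7237  0.35    0.978  -0.5499]
ydir deg 11.344721551841596 xax [-0.0003 -0.001  -1.    ]
shift units [ 4.681   0.2889 -1.1713]
turn units (about tool x) -0.1092130746930664 alt 29.89078692530693
```

Emit:
{"method": "play_rows", "body": {
  "targets": [64,0.6,0.1,-0.4,0,64,1.2,0.2,-0.8,-0.1,64,1.8,0.3,-1.17,-0.1,64,2.4,0.3,-1.17,-0.1,64,2.4,0.3,-1.17,-0.1,64,2.4,0.3,-1.17,-0.1]
}}

```text
t: 3.08
position: [0.5525, 0.2426, 0.1034]
orientation: [0.445, 0.549, -0.446, 0.549]
ft_force: [-0.5, -0.7, 1.8]
grip_width: 0.0641
```

Run:
```python
from w import *
to([.552,.2427,.012],12)
p=camera_params('wrist'); im=grab_frame('wrist'); cv2.imwrite('pics/w3.png',im[:,:,::-1])
print(proj(p,[[.552,.2427,.058]]))
```

```text
t 3.0833 pos [0.5525 0.2426 0.1034] w 0.06412699193045146 F [-0.5325 -0.6567  1.7673] q [-0.1579  0.6939 -0.5229  1.7402  0.448   0.8305 -0.6811]
ydir deg 11.917199620226981 xax [-0.0011 -0.0013 -1.    ]
shift units [ 2.285  -0.0096 -0.0076]
turn units (about tool x) -0.01380006329550317 alt 29.986199936704498
[[317.6415 226.4187]]
```

View pics/w3.png

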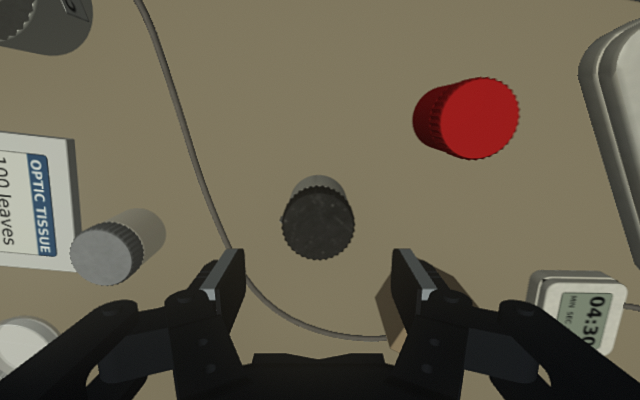

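The cap sits centred between the fingers at about (318,223). Descending now.

Emit:
{"method": "play_rows", "body": {
  "targets": [64,0.6,0,-0.03,0,64,1.2,0,-0.03,0,64,1.7,0,-0.03,0,64,2.1,0,-0.03,0,64,2.25,0,-0.03,0,64,2.25,0,-0.03,0]
}}

```text
t: 3.63
position: [0.5527, 0.2447, 0.0138]
orientation: [0.445, 0.549, -0.445, 0.549]
ft_force: [0.2, 1.0, 0.0]
grip_width: 0.0641
```

Emit:
{"method": "play_rows", "body": {
  "targets": [50,0,0,0,0,40,0,0,0,0,30,0,0,0,0,30,0,0,0,0,30,0,0,0,0,30,0,0,0,0],
  "squeeze": 25
}}

```text
t: 4.13
position: [0.5532, 0.2457, 0.015]
orientation: [0.446, 0.549, -0.444, 0.55]
ft_force: [-0.8, -1.9, 9.2]
grip_width: 0.043
```

Emit:
{"method": "play_rows", "body": {
  "targets": [30,-0.4,0,0,0,30,-0.9,0,0,0,30,-1.6,0,0,0,30,-2.2,0,0,0,30,-2.5,0,0,0,30,-2.5,0,0,0]
}}

```text
t: 4.63
position: [0.5536, 0.246, 0.1166]
orientation: [0.447, 0.549, -0.444, 0.55]
ft_force: [-0.3, 0.3, -0.6]
grip_width: 0.0426
```

Run:
```python
from w import *
a=np.radians(12);R=np.array([[np.cos(a),-np.sin(a)],[np.sin(a),np.cos(a)]])
o=np.array([.575,-.0515])
for y in (.06,.065): print(o+R@[-.035,y])
to(list(o+R@[-.035,.06])+[.12],12.2)
im=grab_frame('side');im=im[150:330,180:380]
p=grab_frame('wrist'); cv2.imwrite('pics/w4.png',p[:,:,::-1])
cv2.imwrite('pics/s4.png',cv2.resize(im[:,:,::-1],None,fx=3,fy=3,interpolation=cv2.INTER_CUBIC))
```

```text
[ 0.5283 -0.0001]
[0.5273 0.0048]
t 4.6333 pos [0.5536 0.246  0.1166] w 0.042642807799068795 F [-0.3101  0.3242 -0.6417] q [-0.1552  0.6772 -0.533   1.7318  0.4394  0.8489 -0.6766]
ydir deg 11.98289786794718 xax [ 0.0044  0.0018 -1.    ]
shift units [-0.098  -1.897   5.8876]
turn units (about tool x) -0.03618368867546925 alt 29.963816311324532
```

View pics/s4.png

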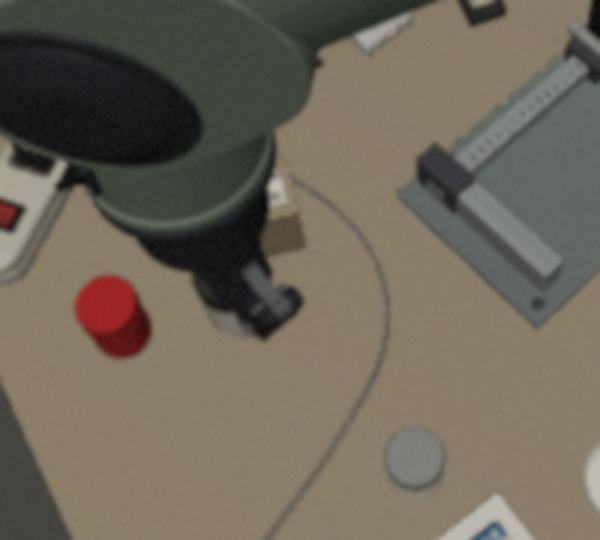

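View pics/w4.png

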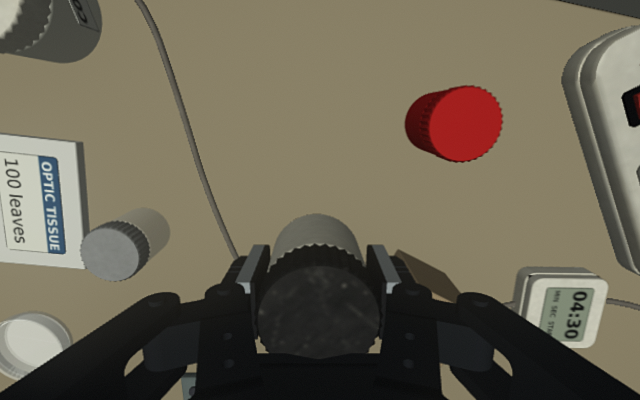

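The can is held upright (cap at (319,300) between the pads). Carrying it to the caliper.

Emit:
{"method": "play_rows", "body": {
  "targets": [30,0,-0.1,0.3,0,30,0,-0.3,0.9,0,30,0,-0.5,1.6,0,30,0,-0.8,2.4,0,30,0,-1.0,3.2,0,30,0,-1.3,4.0,0,30,0,-1.55,4.8,0,30,0,-1.75,5.4,0,30,0,-1.9,5.8,0,30,0,-1.9,5.8,0]
}}

```text
t: 5.57
position: [0.5246, -0.0021, 0.112]
orientation: [0.445, 0.549, -0.447, 0.548]
ft_force: [0.9, -0.9, -0.9]
grip_width: 0.0431
```

Run:
```python
from w import *
to([.5275,.0038,.05],12.2)
p=camera_params('wrist'); im=grab_frame('wrist'); cv2.imwrite('pics/w5.png',im[:,:,::-1])
import pickle; pickle.dump(p,open('w5.pkl','wb'))
a=np.radians(12);R=np.array([[np.cos(a),-np.sin(a)],[np.sin(a),np.cos(a)]])
o=np.array([.575,-.0515])
f=lambda x,y,z: np.r_[o+R@[x,y],z]
print('plate corners, face ends',proj(p,[f(-.08,.135,.008),f(.07,.135,.008),f(-.065,.095,.04),f(.02,.095,.04)]))
```

```text
t 5.5667 pos [ 0.5246 -0.0021  0.112 ] w 0.043089535396464027 F [ 0.9265 -0.8742 -0.8732] q [ 0.2883  0.5818 -0.5406  1.9426  0.4365  0.7373 -0.3051]
ydir deg 11.728241937214019 xax [-0.0027 -0.002  -1.    ]
shift units [ 1.5499  0.105  -0.1332]
turn units (about tool x) -0.07862634379766338 alt 29.921373656202338
plate corners, face ends [[258.9456  95.0648]
 [476.461   93.3237]
 [277.3888 159.051 ]
 [411.5483 158.3135]]
```

View pics/w5.png

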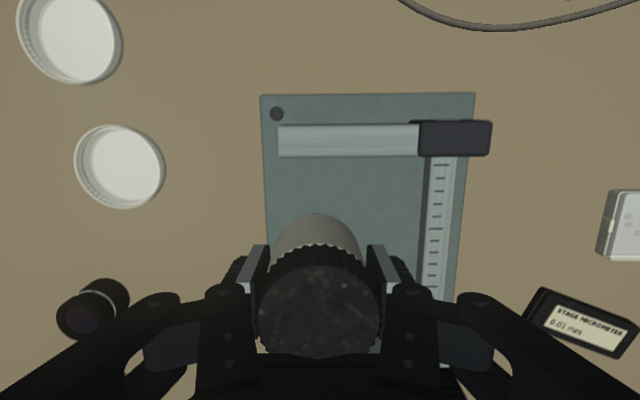

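The predicted caliper corners match the picture to 1–3 px. Lowering now.

Emit:
{"method": "play_rows", "body": {
  "targets": [30,0.4,0.05,-0.06,-0.1,30,0.9,0.1,-0.13,-0.1,30,1.4,0.1,-0.13,-0.1,30,1.8,0.1,-0.13,-0.1,30,2.0,0.1,-0.13,-0.1,30,2.1,0.1,-0.13,-0.1,30,2.1,0.1,-0.13,-0.1]
}}

```text
t: 6.2
position: [0.5285, 0.0092, 0.0287]
orientation: [0.442, 0.552, -0.442, 0.552]
ft_force: [0.6, 0.8, -0.5]
grip_width: 0.0431
```

Run:
```python
from w import *
to([.5275,.0038,.0235],12.2)
```

```text
t 6.2 pos [0.5285 0.0092 0.0287] w 0.043050128142757264 F [ 0.6408  0.7782 -0.481 ] q [ 0.2004  0.7173 -0.4522  1.9687  0.5511  0.5797 -0.4051]
ydir deg 12.651605576908501 xax [-0.0013  0.0002 -1.    ]
shift units [ 0.1292 -0.0544  0.1257]
turn units (about tool x) 0.0752675961514176 alt -29.924732403848584
```

Emit:
{"method": "play_rows", "body": {
  "targets": [30,0,0,0.05,0,30,0.03,0,0.1,0,30,0.06,0,0.1,0,30,0.09,0,0.1,0,30,0.12,0,0.1,0,30,0.12,0,0.1,0]
}}

```text
t: 6.7
position: [0.5298, 0.0048, 0.0245]
orientation: [0.442, 0.552, -0.442, 0.552]
ft_force: [-0.2, -1.0, -1.3]
grip_width: 0.0428
```

Emit:
{"method": "play_rows", "body": {
  "targets": [30,0.02,0,0,0,30,0.03,0,0,0,30,0.03,0,0,0]
}}

```text
t: 6.95
position: [0.5299, 0.0048, 0.0233]
orientation: [0.442, 0.552, -0.442, 0.552]
ft_force: [0.0, 0.1, -1.0]
grip_width: 0.043
```

Run:
```python
from w import *
to([.5275,.0038,.0235],12.2)
im=grab_frame('side');im=im[100:280,250:450]
cv2.imwrite('pics/s6.png',cv2.resize(im[:,:,::-1],None,fx=3,fy=3,interpolation=cv2.INTER_CUBIC))
```

```text
t 6.95 pos [0.5299 0.0048 0.0233] w 0.04300856490444231 F [ 0.021   0.0673 -0.9551] q [ 0.2033  0.727  -0.4452  1.9677  0.5592  0.5698 -0.404 ]
ydir deg 12.614267524065358 xax [-0.  0. -1.]
shift units [-0.0061 -0.0632  0.0127]
turn units (about tool x) 0.06904458734422765 alt -29.930955412655774
```

View pics/s6.png

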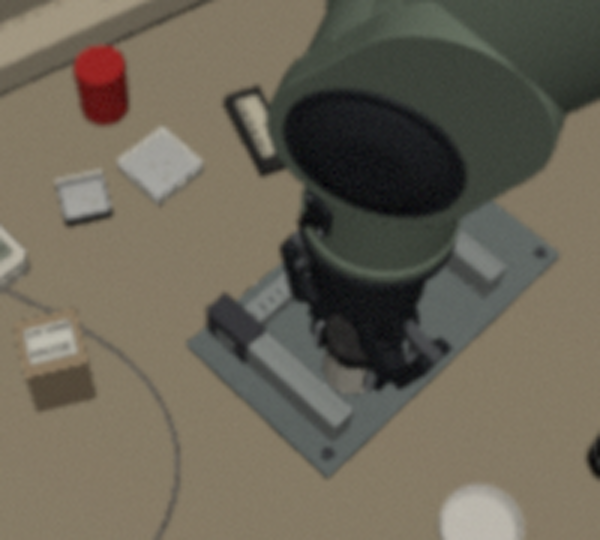

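Emit:
{"method": "play_rows", "body": {
  "targets": [30,0.02,0,0,0,30,0.04,0,0,0,30,0.04,0,0,0]
}}

```text
t: 7.25
position: [0.5294, 0.0046, 0.0224]
orientation: [0.442, 0.552, -0.442, 0.552]
ft_force: [-9.4, -1.6, 21.4]
grip_width: 0.0429
```

Contact with the plate is felt. I'll back off half a millimetre and release.

Emit:
{"method": "play_rows", "body": {
  "targets": [30,-0.02,0,0,0,30,-0.02,0,0,0,45,-0.02,0,0,0,50,-0.02,0,0,0,60,-0.02,0,0,0,60,-0.02,0,0,0,60,-0.02,0,0,0]
}}

```text
t: 7.83
position: [0.5298, 0.0048, 0.0224]
orientation: [0.442, 0.552, -0.442, 0.552]
ft_force: [-0.3, -0.4, -0.0]
grip_width: 0.0601
```

Emit:
{"method": "play_rows", "body": {
  "targets": [60,-0.3,0,0,0,60,-0.8,0,0,0,60,-1.6,0,0,0,60,-2.4,0,0,0,60,-3.2,0,0,0,60,-3.8,0,0.3,0,60,-4.0,0.3,0.9,0,60,-4.0,0.5,1.5,0,60,-4.0,0.5,1.8,0,60,-4.0,0.5,1.8,0]
}}

```text
t: 8.67
position: [0.5653, -0.064, 0.1829]
orientation: [0.443, 0.551, -0.443, 0.551]
ft_force: [-0.6, 0.4, -0.3]
grip_width: 0.0599
```

Run:
```python
from w import *
to([.6312,-.1042,.2],12.2)
p=camera_params('wrist'); im=grab_frame('wrist'); cv2.imwrite('pics/w7.png',im[:,:,::-1])
import pickle; pickle.dump(p,open('w7.pkl','wb'))
```

```text
t 8.6667 pos [ 0.5653 -0.064   0.1829] w 0.05989804685240573 F [-0.576   0.3898 -0.3433] q [ 0.4231  0.5446 -0.5833  1.7774  0.3652  0.9291 -0.0991]
ydir deg 12.41729530326498 xax [ 0.0001 -0.0008 -1.    ]
shift units [-0.4254  1.3932  1.3364]
turn units (about tool x) 0.03621588387749597 alt -29.963784116122508
```

View pics/w7.png

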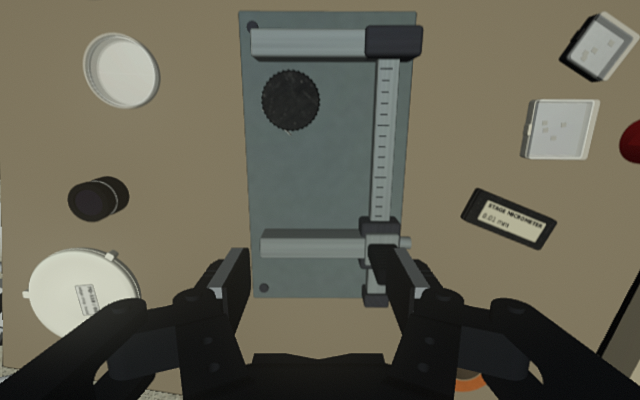

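The can stands upright on the plate at (291,100), clear of both jaws. Next: close the fingers, go behind the grip, and push it at its middle.

Run:
```python
from w import *
import pickle
p=pickle.load(open('w7.pkl','rb'))
a=np.radians(12.1);R=np.array([[np.cos(a),-np.sin(a)],[np.sin(a),np.cos(a)]]);o=np.array([.575,-.0515])
for n,uv,z in(('can',[291,100],.066),('fixL',[252,56],.04),('fixR',[360,58],.04),('movL',[262,237],.04),('movR',[360,237],.04)):
    X=plane(p,[uv],z)[0];print(n,(X[:2]-o)@R*1000)
to(list(o+R@[.046,-.108])+[.14],12.1)
```

```text
can [-32.4194  63.0255]
fixL [-64.1205  96.1442]
fixR [19.9624 95.2093]
movL [-62.2927 -53.8978]
movR [ 25.7112 -53.4926]
t 8.7167 pos [ 0.5647 -0.062   0.1827] w 0.0597940315103439 F [-0.9767  1.4349  0.7175] q [ 0.4213  0.5443 -0.5848  1.779   0.3649  0.9285 -0.1008]
ydir deg 12.505378698408487 xax [-0.0004  0.0001 -1.    ]
shift units [1.0673 1.4387 2.5066]
turn units (about tool x) 0.06756311640141395 alt -29.932436883598587
```

Emit:
{"method": "play_rows", "body": {
  "targets": [20,0,0.3,0.6,0,5,0,0.7,1.3,0,0,0,1.1,2.0,0,0,0.3,1.44,2.5,0.1,0,0.7,1.44,2.5,0.1,0,1.0,1.44,2.5,0.1,0,1.0,1.44,2.5,0.1,0,1.0,1.44,2.5,0.1]
}}

```text
t: 9.38
position: [0.6424, -0.1445, 0.1424]
orientation: [0.444, 0.551, -0.444, 0.549]
ft_force: [-0.5, 0.6, 0.2]
grip_width: 0.0003
```

Run:
```python
from w import *
a=np.radians(12.1);R=np.array([[np.cos(a),-np.sin(a)],[np.sin(a),np.cos(a)]]);o=np.array([.575,-.0515])
to(list(o+R@[.046,-.104])+[.058],12.1)
p=camera_params('wrist'); im=grab_frame('wrist'); cv2.imwrite('pics/w8.png',im[:,:,::-1])
im=grab_frame('side');im=im[80:280,250:450]
cv2.imwrite('pics/s8.png',cv2.resize(im[:,:,::-1],None,fx=3,fy=3,interpolation=cv2.INTER_CUBIC))
```

```text
t 9.3833 pos [ 0.6424 -0.1445  0.1424] w 0.00028763988426295893 F [-0.512   0.5676  0.1879] q [ 0.4658  0.72   -0.5317  1.5601  0.4141  0.9772  0.0195]
ydir deg 12.121321288042068 xax [-0.0014  0.0009 -1.    ]
shift units [ 2.1102 -0.0087 -0.0237]
turn units (about tool x) 0.0035535480070123526 alt -29.996446451992984
```

View pics/w8.png

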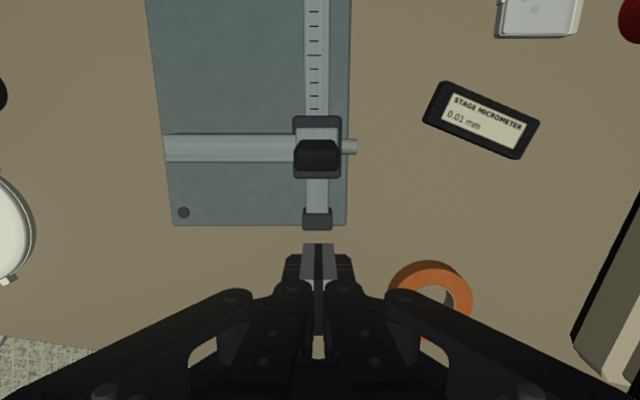

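View pics/s8.png

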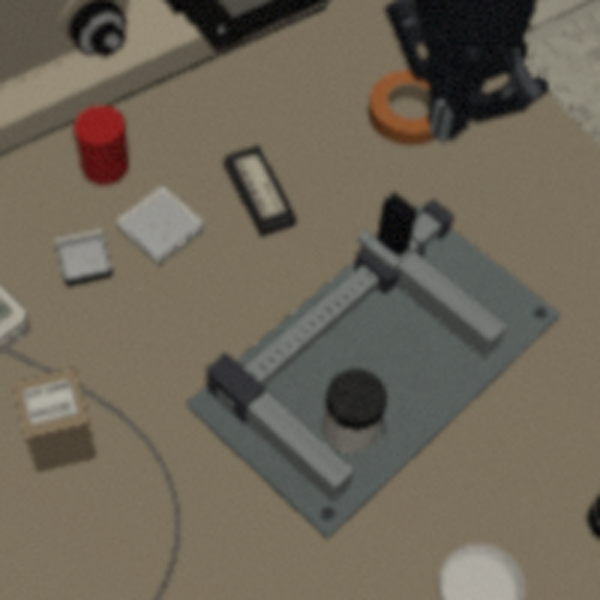

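The fingers line up with the grip (column ~318), and the can stands upright in the side view. Lowering behind the grip.

Emit:
{"method": "play_rows", "body": {
  "targets": [0,0.5,0,0,0,0,1.0,0,0,0,0,1.5,0,0,0,0,1.9,0,0,0,0,2.1,0,0,0,0,2.1,0,0,0,0,2.1,0,0,0]
}}

```text
t: 10.07
position: [0.6435, -0.1459, 0.0595]
orientation: [0.445, 0.549, -0.445, 0.55]
ft_force: [-0.6, 0.6, 0.5]
grip_width: 0.0003
```

Emit:
{"method": "play_rows", "body": {
  "targets": [0,0,0,-0.15,0,0,0,0,-0.3,0,0,0,0,-0.45,0,0,0,0,-0.6,0,0,0,0,-0.75,0,0,0,0,-0.9,0,0,0,0,-1.05,0,0,0,0,-1.2,0,0,0,0,-1.2,0,0,0,0,-1.2,0]
}}

```text
t: 10.9
position: [0.633, -0.0986, 0.0584]
orientation: [0.445, 0.55, -0.445, 0.55]
ft_force: [-0.6, -0.5, -0.7]
grip_width: 0.0001
```

Run:
```python
from w import *
a=np.radians(12.1);R=np.array([[np.cos(a),-np.sin(a)],[np.sin(a),np.cos(a)]]);o=np.array([.575,-.0515])
to(list(o+R@[.046,.010])+[.058],12.1)
p=camera_params('wrist'); im=grab_frame('wrist'); cv2.imwrite('pics/w9.png',im[:,:,::-1])
```

```text
t 10.9 pos [ 0.633  -0.0986  0.0584] w 0.00014119046321295475 F [-0.6136 -0.5368 -0.6526] q [ 0.3756  0.7992 -0.4844  1.6558  0.4797  0.8077 -0.111 ]
ydir deg 12.051844711624133 xax [-0.0003  0.0003 -1.    ]
shift units [ 0.0116 -0.0231 -1.7045]
turn units (about tool x) -0.008025881395977782 alt 29.99197411860402
```

View pics/w9.png

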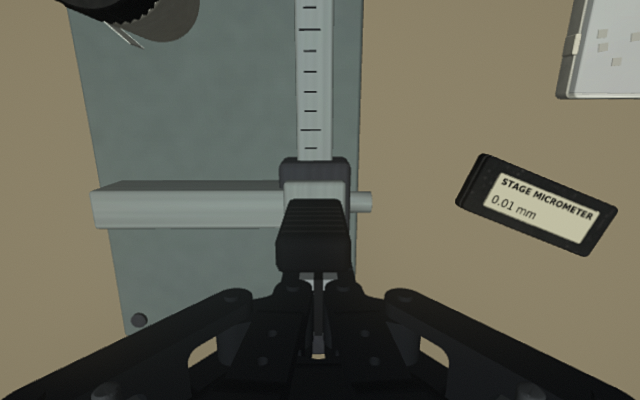

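The grip is being pushed squarely and the jaw bar is straight. Continuing.

Emit:
{"method": "play_rows", "body": {
  "targets": [0,0,0,-0.15,0,0,0,0,-0.35,0,0,0,0,-0.55,0,0,0,0,-0.75,0,0,0,0,-0.95,0,0,0,0,-1.15,0,0,0,0,-1.35,0,0,0,0,-1.5,0,0,0,0,-1.6,0,0,0,0,-1.6,0]
}}

```text
t: 11.78
position: [0.6198, -0.0352, 0.0586]
orientation: [0.445, 0.55, -0.444, 0.55]
ft_force: [-1.1, 0.4, -0.2]
grip_width: -0.0
```

Run:
```python
from w import *
a=np.radians(12.1);R=np.array([[np.cos(a),-np.sin(a)],[np.sin(a),np.cos(a)]]);o=np.array([.575,-.0515])
to(list(o+R@[.046,.025])+[.058],12.1)
p=camera_params('wrist'); im=grab_frame('wrist'); cv2.imwrite('pics/w10.png',im[:,:,::-1])
im=grab_frame('side');im=im[80:280,250:450]
cv2.imwrite('pics/s10.png',cv2.resize(im[:,:,::-1],None,fx=3,fy=3,interpolation=cv2.INTER_CUBIC))
```

```text
t 11.7833 pos [ 0.6198 -0.0352  0.0586] w -4.206747229742774e-05 F [-1.0813  0.4182 -0.2046] q [ 0.2817  0.7738 -0.4821  1.713   0.4807  0.7746 -0.2222]
ydir deg 12.083007300498734 xax [ 0.0003  0.0006 -1.    ]
shift units [ 0.0164 -0.0314 -0.4608]
turn units (about tool x) -0.0028321165835431352 alt 29.997167883416456
```

View pics/w10.png

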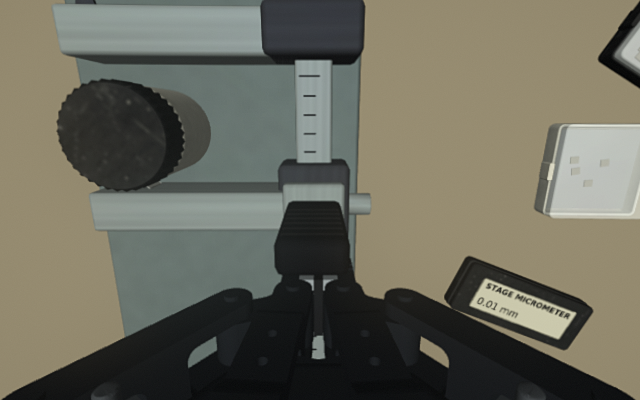

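View pics/s10.png

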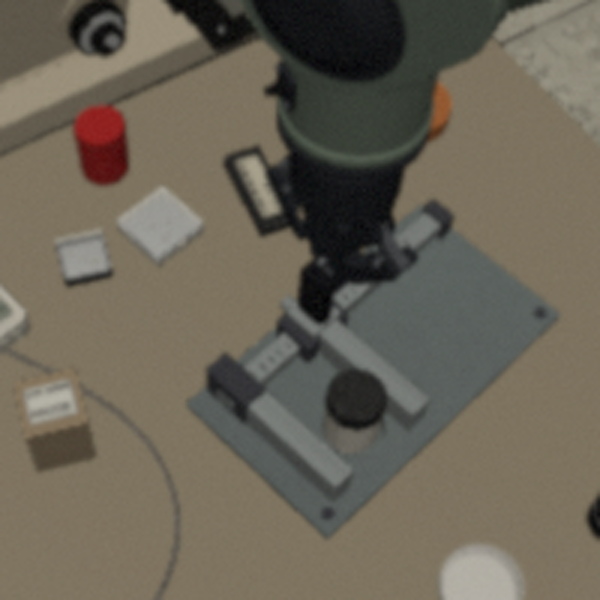

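Run:
```python
from w import *
a=np.radians(12.1);R=np.array([[np.cos(a),-np.sin(a)],[np.sin(a),np.cos(a)]]);o=np.array([.575,-.0515])
p=camera_params('wrist'); im=cv2.imread('pics/w10.png')
g=cv2.cvtColor(im,cv2.COLOR_BGR2GRAY)
for c in (120,215,245): print(c,g[40:70,c].tolist(),g[178:200,c].tolist())
for n,uv in(('fix',[215,52]),('mov',[215,193])):
    print(n,(plane(p,[uv],.04)[0][:2]-o)@R*1000)
```

```text
120 [148, 151, 152, 151, 149, 149, 147, 146, 145, 147, 142, 131, 118, 103, 88, 63, 51, 48, 50, 50, 50, 49, 49, 56, 89, 113, 112, 111, 110, 110] [45, 45, 47, 45, 49, 47, 47, 48, 48, 49, 45, 36, 60, 76, 85, 114, 133, 138, 141, 143, 142, 144]
215 [152, 154, 157, 156, 154, 153, 152, 149, 149, 149, 150, 144, 129, 115, 100, 79, 57, 47, 46, 47, 47, 49, 47, 46, 66, 100, 114, 113, 113, 111] [113, 115, 115, 109, 84, 73, 75, 77, 77, 77, 78, 78, 80, 76, 91, 120, 136, 141, 145, 146, 145, 145]
245 [155, 156, 158, 158, 156, 154, 152, 151, 150, 150, 150, 146, 132, 118, 102, 83, 57, 46, 44, 47, 46, 46, 47, 47, 65, 100, 116, 115, 113, 115] [116, 115, 116, 110, 83, 73, 75, 78, 79, 79, 78, 79, 80, 79, 92, 124, 137, 142, 149, 148, 147, 146]
fix [ 2.024  95.7751]
mov [-3.346  32.3144]
```

Emit:
{"method": "play_rows", "body": {
  "targets": [0,0,0,-0.05,0,0,0,0,-0.1,0,0,0,0,-0.15,0,0,0,0,-0.2,0,0,0,0,-0.25,0,0,0,0,-0.3,0,0,0,0,-0.35,0,0,0,0,-0.4,0,0,0,0,-0.42,0,0,0,0,-0.42,0]
}}

```text
t: 12.72
position: [0.6163, -0.0198, 0.0585]
orientation: [0.445, 0.55, -0.445, 0.55]
ft_force: [0.5, -0.4, 1.0]
grip_width: -0.0001
```

Run:
```python
from w import *
a=np.radians(12.1);R=np.array([[np.cos(a),-np.sin(a)],[np.sin(a),np.cos(a)]]);o=np.array([.575,-.0515])
to(list(o+R@[.046,.026])+[.058],12.1)
p=camera_params('wrist'); im=grab_frame('wrist'); cv2.imwrite('pics/w11.png',im[:,:,::-1])
g=cv2.cvtColor(im,cv2.COLOR_RGB2GRAY)
for c in (120,215,245): print(c,g[50:120,c].tolist(),g[178:200,c].tolist())
s=telemetry.observe();print(R.T@s['ft_force'][:2])
```

```text
t 12.7167 pos [ 0.6163 -0.0198  0.0585] w -7.382419852483179e-05 F [ 0.5498 -0.4427  0.9725] q [ 0.257   0.7687 -0.4809  1.7247  0.4809  0.7679 -0.2509]
ydir deg 12.028351391607917 xax [-0.      0.0002 -1.    ]
shift units [ 0.0131 -0.0258 -0.0903]
turn units (about tool x) -0.011941434732013553 alt 29.988058565267988
120 [154, 156, 156, 155, 156, 156, 156, 156, 154, 155, 154, 153, 151, 150, 149, 149, 151, 151, 152, 151, 148, 148, 146, 144, 143, 143, 143, 143, 147, 148, 150, 152, 151, 149, 148, 146, 147, 147, 146, 137, 123, 110, 93, 62, 50, 52, 94, 113, 114, 114, 64, 31, 29, 31, 35, 41, 47, 46, 47, 45, 46, 49, 51, 51, 50, 48, 45, 45, 45, 47] [45, 46, 47, 45, 45, 45, 45, 44, 43, 44, 43, 43, 46, 46, 46, 47, 47, 47, 49, 49, 47, 50]
215 [156, 158, 159, 161, 159, 161, 162, 160, 158, 158, 155, 155, 154, 152, 151, 150, 152, 153, 154, 155, 152, 153, 153, 151, 152, 151, 152, 152, 153, 153, 156, 157, 158, 155, 153, 151, 151, 150, 150, 146, 131, 117, 99, 75, 49, 48, 72, 115, 114, 112, 113, 113, 114, 112, 112, 113, 112, 113, 112, 113, 112, 114, 114, 114, 113, 115, 114, 114, 113, 113] [114, 114, 114, 117, 106, 80, 73, 76, 78, 77, 78, 78, 79, 79, 75, 94, 124, 138, 142, 146, 148, 146]
245 [157, 160, 161, 160, 162, 162, 160, 160, 159, 158, 157, 156, 155, 153, 151, 151, 152, 153, 154, 154, 154, 154, 153, 153, 153, 153, 154, 151, 153, 155, 157, 157, 158, 156, 153, 152, 150, 151, 150, 150, 133, 118, 101, 75, 48, 46, 63, 118, 118, 116, 115, 115, 114, 115, 114, 115, 115, 113, 114, 113, 114, 113, 114, 115, 114, 114, 116, 114, 115, 114] [116, 115, 117, 118, 101, 79, 73, 77, 77, 78, 78, 80, 81, 81, 76, 97, 131, 140, 144, 147, 150, 148]
[ 0.408  -0.3006]
```

View pics/w11.png

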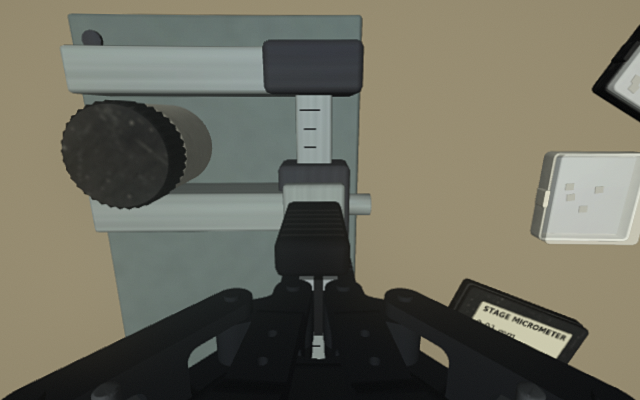

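Run:
```python
from w import *
a=np.radians(12.1);R=np.array([[np.cos(a),-np.sin(a)],[np.sin(a),np.cos(a)]]);o=np.array([.575,-.0515])
p=camera_params('wrist')
for z in(.04,):
  X=[(plane(p,[uv],z)[0][:2]-o)@R*1000 for uv in ([230,91],[230,93],[230,193],[110,91.5],[110,192.5])];print(np.array(X))
```

```text
[[  7.0676  96.6153]
 [  7.0045  95.7599]
 [  3.6716  49.3046]
 [-46.4903  96.1235]
 [-54.2092  49.6219]]
```

About 4–5 mm remains. Creeping.

Emit:
{"method": "play_rows", "body": {
  "targets": [0,0,0,-0.02,0,0,0,0,-0.04,0,0,0,0,-0.06,0,0,0,0,-0.08,0,0,0,0,-0.08,0]
}}

```text
t: 13.18
position: [0.6156, -0.0169, 0.0585]
orientation: [0.445, 0.55, -0.445, 0.55]
ft_force: [0.4, -1.8, 0.1]
grip_width: 0.0002
```

Emit:
{"method": "play_rows", "body": {
  "targets": [0,0,0,-0.01,0,0,0,0,-0.02,0,0,0,0,-0.02,0]
}}

```text
t: 13.43
position: [0.6154, -0.0162, 0.0585]
orientation: [0.445, 0.55, -0.445, 0.55]
ft_force: [0.6, -2.7, -0.1]
grip_width: 0.0004
```

Run:
```python
from w import *
a=np.radians(12.1);R=np.array([[np.cos(a),-np.sin(a)],[np.sin(a),np.cos(a)]]);o=np.array([.575,-.0515])
p=camera_params('wrist'); 
for i in range(4):
    s=telemetry.observe();print((R.T@(s['position'][:2]-o))*1000,R.T@s['ft_force'][:2],s['wrist_torque'])
    im=grab_frame('wrist')
cv2.imwrite('pics/w12.png',im[:,:,::-1])
g=cv2.cvtColor(im,cv2.COLOR_RGB2GRAY)
for c in (215,245): print(c,g[95:120,c].tolist(),g[178:200,c].tolist())
```

```text
[46.9458 26.0628] [ 0.0254 -2.7258] [-0.5018 -0.0577  0.0124]
[46.9171 26.0834] [-1.3626 -2.1945] [-0.4675 -0.0197 -0.0213]
[46.9369 26.0497] [-0.0531 -1.75  ] [-0.3889  0.004  -0.0155]
[46.9355 26.0701] [-0.3869 -2.1982] [-0.4467  0.0987  0.0027]
215 [150, 151, 148, 142, 124, 110, 90, 58, 59, 102, 116, 114, 113, 113, 113, 113, 112, 113, 113, 112, 112, 114, 113, 115, 114] [113, 114, 115, 115, 108, 81, 72, 76, 77, 77, 77, 77, 79, 80, 76, 90, 121, 136, 141, 146, 146, 146]
245 [152, 150, 149, 142, 125, 110, 92, 53, 57, 119, 118, 116, 116, 116, 115, 114, 115, 115, 115, 114, 112, 114, 115, 113, 115] [114, 114, 114, 115, 100, 78, 72, 76, 77, 78, 79, 77, 81, 80, 76, 94, 127, 139, 144, 148, 149, 147]
```

View pics/w12.png

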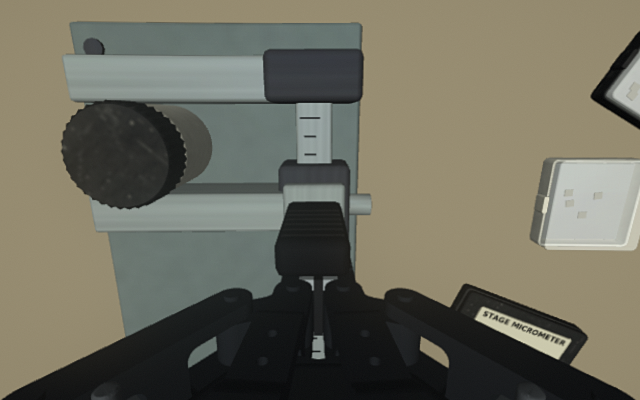

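Emit:
{"method": "play_rows", "body": {
  "targets": [0,0,0,-0.01,0,0,0,0,-0.02,0,0,0,0,-0.02,0,0,0,0,-0.02,0]
}}

```text
t: 13.97
position: [0.6153, -0.0154, 0.0585]
orientation: [0.445, 0.55, -0.445, 0.55]
ft_force: [-0.3, -2.5, 0.4]
grip_width: 0.0
```

```bash
cat > f.py <<'E'
from w import *
import sys
a=np.radians(12.1);R=np.array([[np.cos(a),-np.sin(a)],[np.sin(a),np.cos(a)]]);o=np.array([.575,-.0515])
F=[];P=[];M=[]
for i in range(4):
    s=telemetry.observe();P.append((R.T@(s['position'][:2]-o))*1000);F.append(R.T@s['ft_force'][:2]);M.append(s['wrist_torque'])
    im=grab_frame('wrist')
print(s['t'],np.mean(P,0),np.mean(F,0),np.mean(M,0))
cv2.imwrite(sys.argv[1],im[:,:,::-1])
g=cv2.cvtColor(im,cv2.COLOR_RGB2GRAY).astype(float)
def edge(c,lo,hi,th):
    v=g[lo:hi,c-4:c+5].mean(1); k=np.where((v[:-1]-th)*(v[1:]-th)<0)[0][0]; return lo+k+(th-v[k])/(v[k+1]-v[k])
for c in(215,250): print(c,'fix',edge(c,80,125,110),'movtop',edge(c,185,200,110))
E
python3 f.py pics/w13.png
```

```text
14.1167 [46.9629 26.8353] [-0.8118 -2.5231] [-0.4793 -0.0023  0.0162]
215 fix 101.64084507042253 movtop 194.0334928229665
250 fix 101.7124183006536 movtop 193.61702127659575
```

Emit:
{"method": "play_rows", "body": {
  "targets": [0,0,0,-0.01,0,0,0,0,-0.02,0,0,0,0,-0.02,0,0,0,0,-0.02,0]
}}

```text
t: 14.5
position: [0.6152, -0.0148, 0.0585]
orientation: [0.445, 0.55, -0.445, 0.55]
ft_force: [-0.1, -3.8, -0.4]
grip_width: 0.0
```

```bash
python3 f.py pics/w14.png
```

```text
14.65 [47.0068 27.5024] [-0.0338 -3.1758] [-0.792  -0.1538  0.0245]
215 fix 103.26797385620915 movtop 194.78823529411764
250 fix 103.36912751677852 movtop 194.25475285171103
```

View pics/w14.png

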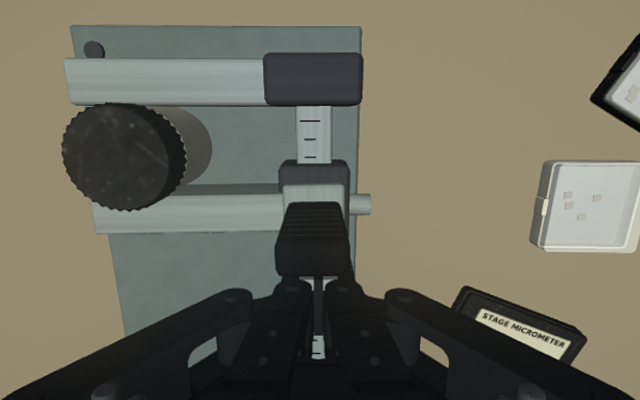

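The force rose from 2.2 to 3.2 N and the bar has just begun to lag (about 0.6°), so the can is touching both jaws. Backing off now.

Emit:
{"method": "play_rows", "body": {
  "targets": [0,0,0,0.05,0,0,0,0,0.2,0,0,0,0,0.5,0,0,0,0,0.8,0,0,0,0,1.0,0,0,-0.5,0,1.0,0,0,-1.2,0,1.0,0,0,-2.0,0,1.0,0,0,-2.8,0,0.8,0,0,-3.2,0,0.6,0]
}}

```text
t: 15.53
position: [0.6213, -0.0392, 0.1901]
orientation: [0.446, 0.548, -0.445, 0.55]
ft_force: [0.8, -0.2, 0.6]
grip_width: -0.0001
```

Run:
```python
from w import *
to([.6,0,.2])
p=camera_params('wrist'); im=grab_frame('wrist'); cv2.imwrite('pics/w15.png',im[:,:,::-1])
im=grab_frame('side');im=im[80:280,250:450]
cv2.imwrite('pics/s15.png',cv2.resize(im[:,:,::-1],None,fx=3,fy=3,interpolation=cv2.INTER_CUBIC))
import pickle; pickle.dump(p,open('w15.pkl','wb'))
```

```text
t 15.5333 pos [ 0.6213 -0.0392  0.1901] w -5.339875942707639e-05 F [ 0.8365 -0.2172  0.5988] q [ 0.3402  0.6116 -0.5606  1.6298  0.3708  1.0046 -0.1313]
ydir deg 11.903526301111734 xax [ 0.0034 -0.0001 -1.    ]
shift units [-0.2484 -0.3172 -1.0689]
```

View pics/w15.png

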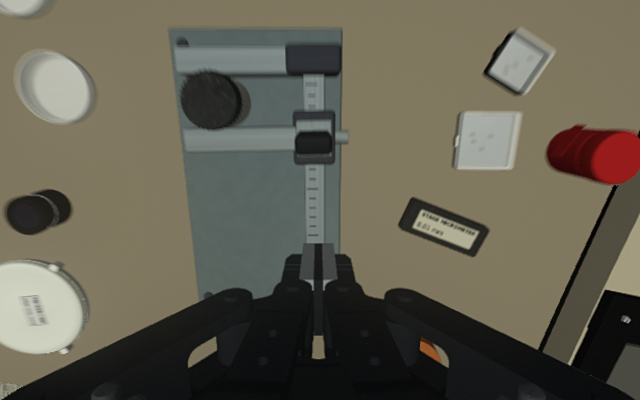

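View pics/s15.png

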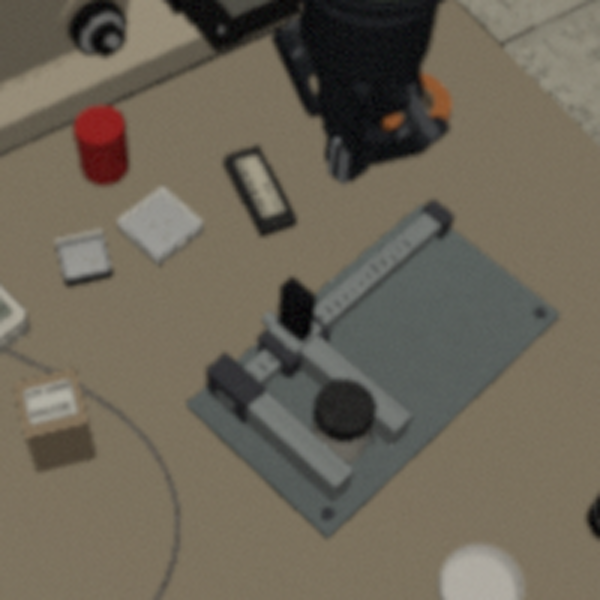

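Run:
```python
from w import *
a=np.radians(12.1);R=np.array([[np.cos(a),-np.sin(a)],[np.sin(a),np.cos(a)]]);o=np.array([.575,-.0515])
for i in range(4): grab_frame('top')
p=camera_params('wrist'); im=grab_frame('wrist'); cv2.imwrite('pics/w16.png',cv2.resize(im[20:180,160:360,::-1],None,fx=4,fy=3.7,interpolation=cv2.INTER_CUBIC))
g=cv2.cvtColor(im,cv2.COLOR_RGB2GRAY).astype(float)
def edge(c,lo,hi,th):
    v=g[lo:hi,c-2:c+3].mean(1); k=np.where((v[:-1]-th)*(v[1:]-th)<0)[0]; return [lo+i+(th-v[i])/(v[i+1]-v[i]) for i in k]
for c in(255,265,275): print(c,edge(c,55,100,110),edge(c,110,160,110))
F=np.array([[c,edge(c,60,85,120)[0]] for c in range(244,282,3)]);M=np.array([[c,edge(c,118,140,120)[0]] for c in range(250,290,3)])
for X in(F,M):
    W=(plane(p,X,.04)[:,:2]-o)@R*1000; k=np.polyfit(W[:,0],W[:,1],1); print('deg',np.degrees(np.arctan(k[0])),'y at -35',np.polyval(k,-35),'y at 0',np.polyval(k,0))
print(telemetry.observe()['dq'])
```

```text
255 [np.float64(73.82828282828282)] [np.float64(130.25), np.float64(152.0738255033557)]
265 [np.float64(73.84158415841584)] [np.float64(129.94163424124514), np.float64(151.94202898550725)]
275 [np.float64(73.84)] [np.float64(129.8835341365462), np.float64(151.80689655172415)]
deg -0.058157905213685517 y at -35 97.35471560126447 y at 0 97.31918894644174
deg 0.9220684450990145 y at -35 52.229590046921864 y at 0 52.79289823829067
[-0.0031  0.0014 -0.0024 -0.0029 -0.001   0.0009  0.0001]
```

View pics/w16.png

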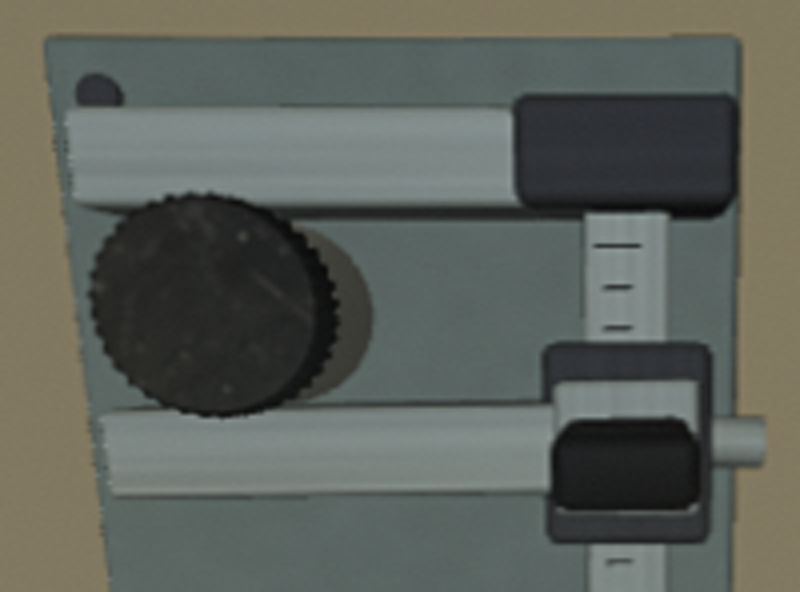

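Run:
```python
from rig import bot
print(bot.sign_off())
```

```text
the job is handed in; nothing more can be done
None
```

I stood the black-capped canister upright on the caliper plate between the open jaws and let go of it. Then I closed the moving jaw onto it by pushing the grip at its middle with closed fingers. I handed the job in at about 16 s, with the gripper raised well clear of everything.

**Contact:** the push force rose from about 2.2 N (plain sliding) to 3.2 N as the jaw met the can. I stopped there and backed off.

**Last pictures:**
- The can is upright between the two bars, and the robot is touching nothing.
- The moving jaw is about 0.9° off square. It already read about 0.3° before contact, so the twist from the grip is small.
- The can sat about 2.5 mm off the x = -35 line when I last measured it, before closing the jaw.

**Checks that disagreed:**
- The final picture gives a gap of about 45 mm at the can, not 42 mm. I put the difference down to the rounded top edges of the bars. The force and the slight twist both say the can is touching both jaws.
- The top and wrist cameras differed by 3–4 mm in x. I used the wrist camera's values for both the can and the caliper.

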